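Tap the figurehead central on its plinth and run the press bed home

ROBOT

A 6-joint arm with a two-finger parallel gripper is mounted at the origin on the work surface. World frame = base frame: x ahead of the robot, y to its left, z up, the work surface at z = 0. Lengths are in m, angles in rad, forces in N, time in s.
With the tool pointing down it reaches from about 0.35 to 0.975 m from the base axis. Payload 4.9 kg.
Tool frame: the origin (TCP) lies on the mounting face of the last link; the fingertips stand 173 mm ahead of it and the grasp point (between the pads) lies 155 mm ahead of it (tcp_to_grasp is the distance from the TCP to the grasp point, in m); z points along the fingers, y is the line along which they close (so a half turn about z gives the same grasp; the last joint's range is limited). The gripper opens to 85 mm and grips with 20 to 120 N. Pads are 22 mm wide; open, the fingers measure 114 mm over their backs; the gripper's body (76 mm by 85 mm) begins 54 mm behind the grasp point. The pads swing forward as they close: fully open they stand 13 mm farther back than shut.
Start: joints at [1.175, 0.053, 1.613, -0, 1.476, -0.119], TCP at [0.171, 0.601, 0.405] pointing down, gripper open.
Joint ranges: [-3.01, 3.01], [-1.01, 2.22], [0.06, 2.58], [-1.02, 4.17], [0.09, 2.62], [-3.14, 3.14]. Speed limits (rad/s): [2.57, 2.57, 3.14, 3.14, 3.14, 3.14].

INTERFACE

Orientations are given as a rotation vector (axis times angle).
In Python, from station import get_obs, get_image, calibration, finish_job, tcp_to_grasp gives the robot as it stands. The module is installed in compiled form; this text tells all that it offers.
- The arm moves only by the tool arm_command, never from a script. Its argument "plan" is a list that holds one entry, the list of rows, each a list of 6 numbers: the shift along the tool's x, y, z in cm, then the turn, a rotation vector about the tool's x, y, z in rad. A call has 1 to 12 rows; each row is the pose to reach, as a shift and turn from the pose commanded when the call began, along the tool's axes at that moment; what a row does not reach only later rows make up. A row lasts 1/12 s, in which the tool goes at most 41.7 mm and 7.16 degrees, less where a joint would pass 70% of its speed; a pose out of reach is approached as far as the arm can. A call with a gripper value outside its range is refused whole. "gripper" is the closure, from -1 (fully open) to 1 (shut), set as the call begins (left out, the last holds). The fingers move at their own pace and stop on an object; "force" is the grip in N (left out, the last holds). Time passes only in rows, so rows that repeat a pose let the fingers close. It gives the time, the measured TCP pose, the force, the opening and the grip force at its end, in the units of the state.
- get_obs(): the state, without advancing time (a new reading comes with each control period).
- get_image(name): name is "scene" or "top"; returns (picture, depth): 480x640x3 uint8, blue, green, red; 480x640 float32, m along the optical axis (not along the pixel's ray), 0 where there is no reading.
- calibration(name): a dict with "fx", "fy", "cx", "cy" (pixels), "pose" (4x4, takes a point from camera to world coordinates). Camera axes: x right, y up, looking along -z (the intrinsics and any distortion apply to the point x, -y, -z); pixel columns grow to the right and rows downward; lengths in m; the calibration is good to about 2 mm. A picture is of the moment at which its call begins. calibration takes no time and is no camera call.
- finish_job(): hands the job in; it is judged then, once.
The state is a dict: "t": time; "q": joint angles; "dq": joint speeds; "effort": joint torques, N m; "tool_pos": TCP position; "tool_rot": TCP orientation; "contact_force": force on the tool from outside, world axes, zero at the start; "wrist_torque": the same for the moment, N m; "opening": finger opening in m; "grip_force": force on a finger pad.
Only numpy, scipy, OpenCV 4.12 (cv2) and the standard library are available. Lean on these libraries where they do the work, as an engineer would, in place of code of your own. Each camera call takes 0.05 s, during which the arm holds its last target. There are 200 camera calls.

TASK

The little pewter figurehead stands off-centre on its boxwood plinth, on the drawn-out bed of the hand press. With light fingertip taps low on its foot, nudge it until it stands upright in the middle of the plinth, never gripping, lifting or toppling it; then gently push the bed by its T-bar all the way home under the platen, leaving the figurehead standing central, the plinth between its dowels and the other things on the bench where they are.

Things in the scene. Friction and masses are not known exactly. Their poses are not given: they have to be found in the camera images.
- press: Cast-iron hand press, fixed at the bench's left edge, about 335 mm tall, lever parked up to 435 mm. Origin on the bench under its ram; +x from its open front to its column (the way the bed goes home), z up. Base 110 mm wide from x = -220 mm, top 16 mm high; slideway gibs beside the bed to 26 mm. Ahead of x = -42 mm nothing else is above the bed.
- bed (a joint): Travel of the sliding bed along the press's +x axis in metres: 0 = drawn out to its front stop (the start), 0.160 = home against its rear stop, the plinth under the platen. Takes about 3 N to slide, a little more when fast; stays where it is left. Bed plate 110 x 78 mm, its top 29 mm above the bench.
- platen (a point): Centre of the pressing face of the flat round steel platen, 68 mm across, 150 mm above the bench, straight over the press's origin; it stays up. The press head above it begins 200 mm above the bench.
- bed_handle (a point): Centre of the bed's T-bar: a dark wooden round bar 16 mm thick and 60 mm long, level, across the front of the bed (along the press's y axis), 45 mm above the bench and 110 mm in front of the plinth's centre. It moves with the bed. Push its front face (the press's -x side) towards the press's +x.
- bed_seat (a point): Centre of the plinth's place on top of the bed, 29 mm above the bench, amid four steel dowels 8 mm thick and 7 mm high, which keep the plinth in place. Moves with the bed; axes as those of the press.
- plinth_top (a point): Centre of the flat top of the turned boxwood plinth that carries the figurehead. The top is a disc 50 mm across, 59 mm above the bench; the plinth is 30 mm tall, 58 mm across its base, 60 g, loose but held sideways by the dowels with 0.6 mm of play. Its z points up.
- foot (a point): Centre of the underside of the pewter figurehead's foot; z is the figure's upright axis. A slim bust on a scroll, 57 mm tall, about 75 g; foot round, 20 mm across, 7 mm thick, nothing above is wider. Starts 8 to 12 mm off the plinth's centre in any direction. Tippy: pushed on the foot it slides (friction about 0.6); pushed over about 12 mm above the plinth it tips.
- jar: Bystander: squat clear glass apothecary jar with a stopper, 72 mm across, 86 mm tall, loose. Origin under its centre.
- mallet: Bystander: boxwood mallet lying flat, head 45 mm thick and 85 mm long, 200 mm handle towards its -x; loose. Origin under the centre of its head.
- pin_a: Bystander: ebony belaying pin lying flat, 114 mm long (along its x), 19 mm thick, loose. Origin under its middle.
- pin_b: Bystander: the second ebony belaying pin, the same.
- spare_plinth: Bystander: an empty boxwood plinth like the other, standing on the bench, loose. Origin under its centre.
- tin: Bystander: round plain metal tin with a lid, 51 mm across, 42 mm tall, loose. Origin under its centre.
Not all that is in view belongs to the job. Leave any turquoise look-alike of the part that bears plinth_top alone.

How it is judged:
By the outcome, as a careful person would: the job done as asked, in the order asked, and still so for the second after the job is handed in, with the robot touching nothing.
It also fails if it takes over 56 s, if anything falls off the work surface, if the arm or the gripper's body presses on something with over 40 N, if the wrist force passes 120 N, or if a joint passes its speed limit or range.

## Working session

There is one attempt and no reset: what is moved stays moved. The work goes in short steps, Python scripts to look and compute and a tool call to move; the robot and the scene stay as the last step left them, time stands still between calls to the robot, and variables do not carry over. Pictures are saved under pics/ and viewed, at most 10 in all, crops included, and the job is handed in when it is done.

Besides the shell and the picture viewer there is one more tool, called after "Call:" as a command line: name --argument value ..., lists and objects as JSON in quotes. arm_command: Moves the arm, as the interface text tells. Its arguments: {"type":"object","properties":{"plan":{"type":"array"},"gripper":{"type":"number"},"force":{"type":"number"}},"required":["plan"]}

```bash
mkdir -p pics
cat > h.py <<'E'
import numpy as np, cv2
from station import *
from scipy.spatial.transform import Rotation as R
def snap(name,fn):
    im,d=get_image(name); cv2.imwrite('pics/'+fn+'.png',im); np.save('pics/'+fn+'.npy',d); return im,d
def pts(name,d):
    c=calibration(name); v,u=np.mgrid[0:480,0:640]
    p=np.stack([(u-c['cx'])/c['fx']*d,-(v-c['cy'])/c['fy']*d,-d],-1)
    T=np.array(c['pose']); return p@T[:3,:3].T+T[:3,3]
def ray(name,u,v,z):
    c=calibration(name);T=np.array(c['pose'])
    r=T[:3,:3]@np.array([(u-c['cx'])/c['fx'],-(v-c['cy'])/c['fy'],-1]);o=T[:3,3]
    return o+r*(z-o[2])/r[2]
E
python3 - <<'E'
from h import *
for n in('scene','top'):
    im,d=snap(n,n+'0'); c=calibration(n); print(n,{k:c[k] for k in c})
o=get_obs();print(o['tool_pos'],R.from_rotvec(o['tool_rot']).as_matrix(),o['opening'],o['t'])
E
```

```text
scene {'fx': 457.321015796524, 'fy': 457.321015796524, 'cx': 325.67589773754327, 'cy': 242.54100752070786, 'pose': array([[-0.85576748, -0.33735081,  0.39224539,  0.90972691],
       [ 0.51735914, -0.55982619,  0.64725123,  0.65216852],
       [ 0.00123851,  0.7568283 ,  0.65361257,  0.71757764],
       [ 0.        ,  0.        ,  0.        ,  1.        ]])}
top {'fx': 598.503188884045, 'fy': 598.503188884045, 'cx': 322.18572762336595, 'cy': 229.77350174235553, 'pose': array([[-0.02810868,  0.98026266, -0.19569113,  0.31690761],
       [-0.99958304, -0.0262704 ,  0.01198353,  0.05771987],
       [ 0.00660612,  0.19594637,  0.98059236,  1.20019098],
       [ 0.        ,  0.        ,  0.        ,  1.        ]])}
[0.17069835 0.60098735 0.40357175] [[-9.61939482e-01  2.73261620e-01 -7.20872285e-04]
 [ 2.73262483e-01  9.61937944e-01 -1.73414811e-03]
 [ 2.19558281e-04 -1.86513289e-03 -9.99998237e-01]] 0.08556159534914302 0.1
```

View pics/top0.png

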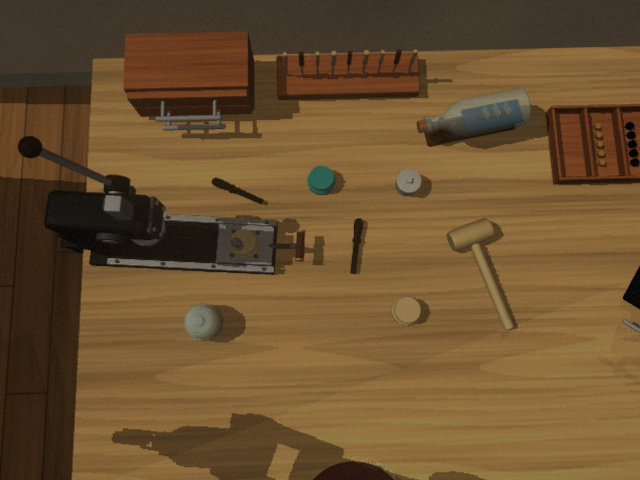

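View pics/scene0.png

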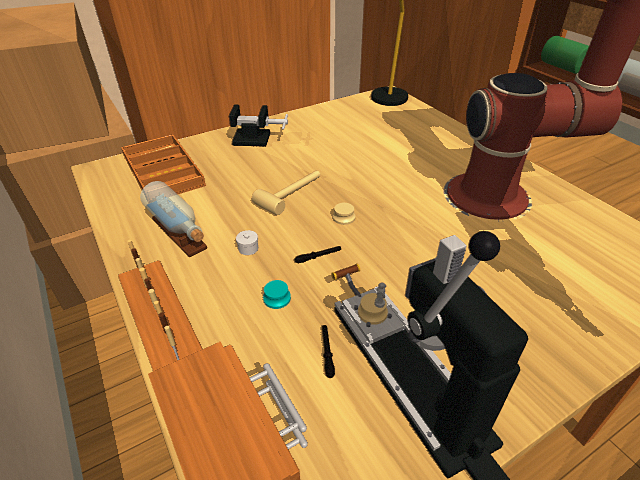

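The top view shows the press at the left with its bed near (245,242), the T-bar at (300,246) and the figure at about (238,242). The scene view shows the figure at (380,293) and the T-bar at (345,271). I'll enlarge both.

Run:
```python
from h import *
a=cv2.imread('pics/top0.png')[205:285,205:325]; b=cv2.imread('pics/scene0.png')[255:345,325:425]
A=cv2.resize(a,None,fx=5,fy=5,interpolation=cv2.INTER_CUBIC);B=cv2.resize(b,None,fx=6,fy=6,interpolation=cv2.INTER_CUBIC)
A=np.clip(A.astype(float)*1.8,0,255).astype(np.uint8)
cv2.imwrite('pics/a.png',A);cv2.imwrite('pics/b.png',B)
d=np.load('pics/top0.npy');P=pts('top',d).reshape(-1,3)
def reg(m,t):
    q=P[m]; print(t,len(q),q.mean(0).round(4),q.min(0).round(4),q.max(0).round(4), np.median(q,0).round(4))
x,y,z=P.T
D=d.reshape(-1)>0
v,u=np.mgrid[0:480,0:640];u=u.ravel();v=v.ravel()
box=D&(u>205)&(u<285)&(v>210)&(v<280)
reg(box&(z>.055)&(z<.063),'plinth');reg(box&(z>.075),'fig');reg(box&(z>.105),'figtop')
reg(D&(u>285)&(u<312)&(v>225)&(v<265)&(z>.035),'bar')
reg(box&(z>.026)&(z<.032),'bed')
d2=np.load('pics/scene0.npy');P=pts('scene',d2).reshape(-1,3);x,y,z=P.T
box=(d2.ravel()>0)&(u>325)&(u<425)&(v>255)&(v<345)
reg(box&(z>.055)&(z<.062)&(u<392),'plinth');reg(box&(z>.075)&(u<392)&(u>366),'fig');reg(box&(u<360)&(v<285)&(z>.037),'bar')
for n,uv in dict(barL=(300,232),barR=(301,260),gibTL=(165,216),gibTR=(276,219),gibBL=(92,265),gibBR=(276,272)).items(): print(n,ray('top',*uv,.045 if 'bar' in n else .026).round(4))
```

```text
plinth 376 [0.5276 0.1936 0.0591] [0.5027 0.1726 0.055 ] [0.5507 0.2211 0.0629] [0.53   0.1921 0.0591]
fig 86 [0.517  0.2054 0.1043] [0.5101 0.1977 0.0827] [0.5253 0.2161 0.119 ] [0.5164 0.2051 0.1033]
figtop 41 [0.518  0.2061 0.1135] [0.512  0.2004 0.1074] [0.5246 0.2114 0.119 ] [0.5182 0.2059 0.1136]
bar 286 [0.5173 0.0894 0.05  ] [0.4879 0.0774 0.0353] [0.5476 0.1097 0.0585] [0.518  0.0888 0.0508]
bed 1650 [0.5259 0.1977 0.0288] [0.4706 0.1199 0.026 ] [0.5856 0.2751 0.032 ] [0.5233 0.197  0.0287]
plinth 342 [0.532  0.1971 0.0587] [0.5029 0.0888 0.0551] [0.553  0.2217 0.0618] [0.5324 0.1972 0.0588]
fig 128 [0.5222 0.2085 0.099 ] [0.5118 0.1973 0.0757] [0.5285 0.2168 0.1157] [0.5229 0.2086 0.1007]
bar 242 [0.5214 0.0912 0.0488] [0.4879 0.0764 0.037 ] [0.55   0.1081 0.0566] [0.5214 0.0918 0.05  ]
barL [0.5441 0.0873 0.045 ]
barR [0.4885 0.0866 0.045 ]
gibTL [0.5879 0.3578 0.026 ]
gibTR [0.5758 0.1354 0.026 ]
gibBL [0.4926 0.4992 0.026 ]
gibBR [0.4688 0.1368 0.026 ]
```

View pics/a.png

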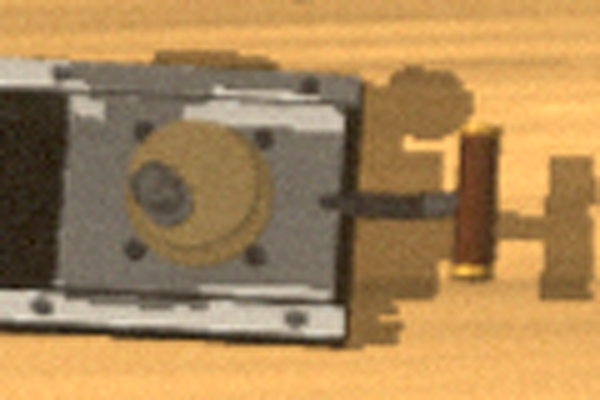

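View pics/b.png

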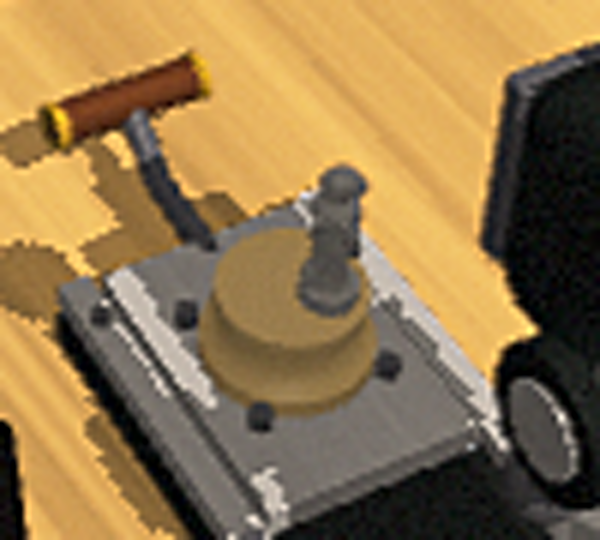

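The enlarged crops show the plinth disc with the figure on its left (press-rear, near-robot) side: top crop (160,195), scene crop foot (329,293). I'll work out the offset and the first moves.

```bash
cat >> h.py <<'E'
def rel(pos,yaw,frm=None):
    """shift (cm, tool axes) and yaw turn from current measured pose to TCP pos, tool pointing down, tool x at yaw(rad)"""
    o=get_obs(); Rm=R.from_rotvec(o['tool_rot'])
    G=R.from_matrix(np.array([[np.cos(yaw),np.sin(yaw),0],[np.sin(yaw),-np.cos(yaw),0],[0,0,-1]]).T.T)
    s=Rm.inv().apply(np.array(pos)-o['tool_pos'])*100; t=(Rm.inv()*G).as_rotvec()
    print('shift',s.round(2),'turn',t.round(3))
E
python3 - <<'E'
from h import *
pf=ray('scene',379.4,303.4,.059);pp=ray('scene',373.4,301.2,.059);print(pf,pp,pf-pp)
# top crop: disc and foot
pp2=ray('top',205+197/5,205+184/5,.059)
print('top plinth',pp2,'foot lower-right pt',ray('top',243.6,248,.066))
rel([.30,.30,.40],np.radians(125)); rel([.495,.235,.40],np.radians(125))
E
```

```text
[0.51862045 0.20509619 0.059     ] [0.52515937 0.19461828 0.059     ] [-0.00653893  0.01047791  0.        ]
top plinth [0.52495872 0.19490677 0.059     ] foot lower-right pt [0.51163475 0.19563106 0.066     ]
shift [-20.66 -25.42   0.4 ] turn [-0.002  0.     0.683]
shift [-41.2  -26.34   0.4 ] turn [-0.002  0.     0.683]
```

Call:
arm_command --plan '[[[-20.7,-25.4,0,0,0,0.735],[-20.7,-25.4,0,0,0,0.735],[-20.7,-25.4,0,0,0,0.735],[-20.7,-25.4,0,0,0,0.735],[-20.7,-25.4,0,0,0,0.735],[-20.7,-25.4,0,0,0,0.735],[-20.7,-25.4,0,0,0,0.735],[-20.7,-25.4,0,0,0,0.735],[-20.7,-25.4,0,0,0,0.735],[-20.7,-25.4,0,0,0,0.735]]]' --gripper 0.72

```text
t: 0.93
tool_pos: [0.3011, 0.2989, 0.4044]
tool_rot: [-1.528, -2.745, -0.0]
contact_force: [-0.7, 0.7, 0.7]
opening: 0.0122
grip_force: 0.0
```

Call:
arm_command --plan '[[[-16,13.7,3,0,0,0],[-16,13.7,8,0,0,0],[-16,13.7,8,0,0,0],[-16,13.7,8,0,0,0],[-16,13.7,8,0,0,0],[-16,13.7,8,0,0,0],[-16,13.7,8,0,0,0],[-16,13.7,8,0,0,0]]]'

```text
t: 1.6
tool_pos: [0.5015, 0.2382, 0.3233]
tool_rot: [-1.52, -2.746, 0.003]
contact_force: [0.3, -0.2, 0.7]
opening: 0.0121
grip_force: 0.0
```

Run:
```python
from h import *
o=get_obs();print(o['tool_pos'],o['t'])
im,d=snap('scene','s1');P=pts('scene',d)
a=im[200:360,300:460];b,dt=snap('top','t1');b=b[170:290,180:300]
cv2.imwrite('pics/c1.png',np.hstack([cv2.resize(a,(400,400),interpolation=2),cv2.resize(np.clip(b*1.6,0,255).astype(np.uint8),(400,400),interpolation=2)]))
```

```text
[0.50147539 0.23819471 0.32333064] 1.6
```

View pics/c1.png

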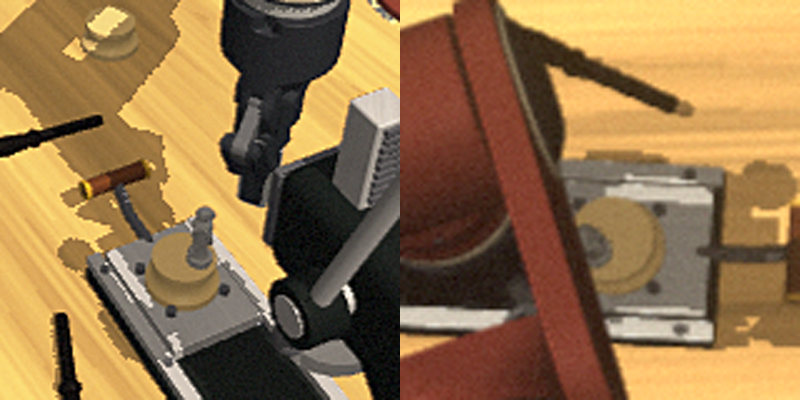

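The scene crop shows the fingers hanging at crop (255,190), clear of the press head and behind the figure at (203,240). The arm hides part of the top view. Descending behind the foot.

Call:
arm_command --plan '[[[0.2,0,3,0,0,0],[0.2,0,5.5,0,0,0],[0.2,0,7,0,0,0],[0.2,0,8,0,0,0],[0.2,0,8.6,0,0,0],[0.2,0,8.6,0,0,0],[0.2,0,8.6,0,0,0]]]'

```text
t: 2.28
tool_pos: [0.5005, 0.2395, 0.2399]
tool_rot: [1.521, 2.748, 0.002]
contact_force: [-0.3, 0.4, -0.1]
opening: 0.0121
grip_force: 0.0
```

Run:
```python
from h import *
o=get_obs();print(o['tool_pos'],o['tool_rot'],o['t'])
im,d=snap('scene','s2');P=pts('scene',d)
cv2.imwrite('pics/c2.png',cv2.resize(im[240:340,340:440],None,fx=6,fy=6,interpolation=2))
m=(d>0)&(np.hypot(P[...,0]-.50,P[...,1]-.238)<.03);q=P[m]
for a in np.arange(.045,.12,.005):
    s=q[(q[:,2]>a)&(q[:,2]<a+.005)]
    if len(s): e=(s[:,:2]-o['tool_pos'][:2]); print(a.round(3),len(s),(e@[.531,-.847]).min().round(4),(e@[.531,-.847]).max().round(4),(e@[.847,.531]).min().round(4),(e@[.847,.531]).max().round(4))
```

```text
[0.50052159 0.23951063 0.23987126] [1.52083608e+00 2.74761475e+00 2.07850253e-03] 2.2833
0.045 1 0.0279 0.0279 0.0081 0.0081
0.05 4 0.026 0.028 -0.0004 0.0097
0.055 17 0.0257 0.0297 -0.0109 0.0102
0.06 8 0.0258 0.0306 -0.0077 0.0069
0.065 9 -0.0073 0.0302 -0.0032 0.0144
0.07 12 -0.0092 0.0106 -0.0088 0.0182
0.075 23 -0.0094 0.0113 -0.0121 0.0204
0.08 28 -0.0097 0.0119 -0.0091 0.021
0.085 23 -0.0095 0.0081 -0.0071 0.0216
0.09 19 -0.0098 0.0086 -0.006 0.0222
0.095 4 -0.0094 0.0009 -0.0062 0.0118
0.1 2 -0.0095 -0.0077 0.0134 0.0135
0.105 2 -0.0121 -0.0105 0.0131 0.0192
0.11 9 -0.012 -0.008 0.0093 0.0195
0.115 9 -0.0106 -0.0044 0.0154 0.0261
```

View pics/c2.png

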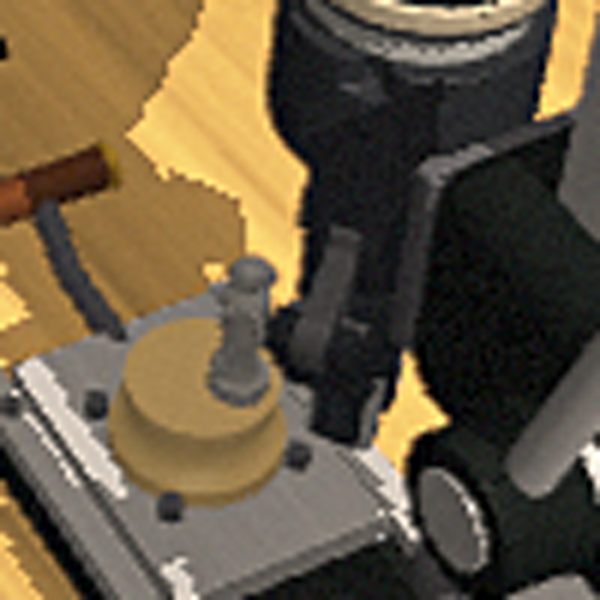

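The tips sit about 16 mm behind the foot: fingers at crop (350,435), foot at (240,380). Pad width and tip height match the given sizes. Lowering and approaching to just short of contact.

Call:
arm_command --plan '[[[0,-0.13,0.3,0,0,0],[0,-0.26,0.6,0,0,0],[0,-0.26,0.6,0,0,0],[-0.5,-0.26,0.6,0,0,0],[-1.0,-0.26,0.6,0,0,0],[-1.4,-0.26,0.6,0,0,0],[-1.6,-0.26,0.6,0,0,0],[-1.6,-0.26,0.6,0,0,0]]]'

```text
t: 3.0
tool_pos: [0.5072, 0.2235, 0.2328]
tool_rot: [1.524, 2.747, 0.0]
contact_force: [0.1, -0.5, 1.0]
opening: 0.0118
grip_force: 0.0
```

Call:
arm_command --plan '[[[0,0,-0.15,0,0,0],[-0.1,0,-0.15,0,0,0],[-0.2,0,-0.15,0,0,0],[-0.28,0,-0.15,0,0,0],[-0.36,0,-0.15,0,0,0],[-0.44,0,-0.15,0,0,0],[-0.52,0,-0.15,0,0,0],[-0.6,0,-0.15,0,0,0],[-0.68,0,-0.15,0,0,0],[-0.76,0,-0.15,0,0,0],[-0.84,0,-0.15,0,0,0],[-0.84,0,-0.15,0,0,0]]]'

```text
t: 4.0
tool_pos: [0.5112, 0.2168, 0.2342]
tool_rot: [1.522, 2.748, -0.0]
contact_force: [-0.1, 0.1, 0.8]
opening: 0.012
grip_force: 0.3
```

Run:
```python
from h import *
o=get_obs();print(o['tool_pos'],o['contact_force'],o['t'])
im,d=snap('scene','s3')
cv2.imwrite('pics/c3.png',cv2.resize(im[255:345,325:425],None,fx=6,fy=6,interpolation=cv2.INTER_CUBIC))
```

```text
[0.51124868 0.21680689 0.23419987] [-0.13054369  0.14796117  0.79815829] 4.0
```

View pics/c3.png

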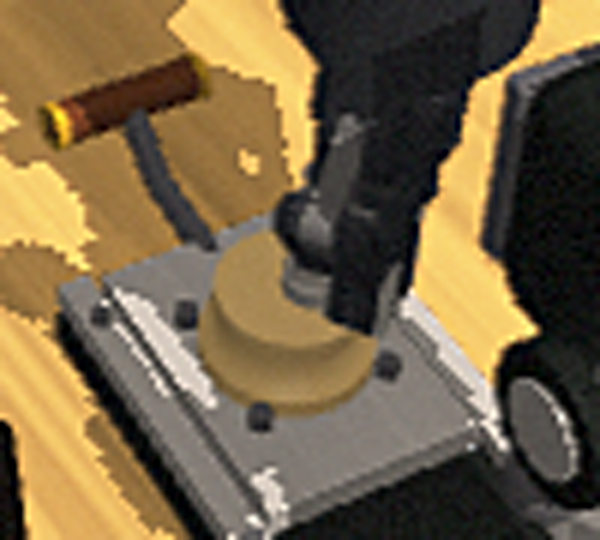

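The foot is being pushed upright in the cradle and now spans crop x 283–340, with the centre near 313 against a target near 293. About 6.5 mm remain.

Call:
arm_command --plan '[[[-0.08,0,0,0,0,0],[-0.16,0,0,0,0,0],[-0.24,0,0,0,0,0],[-0.32,0,0,0,0,0],[-0.4,0,0,0,0,0],[-0.47,0,0,0,0,0],[-0.53,0,0,0,0,0],[-0.58,0,0,0,0,0],[-0.62,0,0,0,0,0],[-0.65,0,0,0,0,0],[-0.65,0,0,0,0,0],[-0.65,0,0,0,0,0]]]'

```text
t: 5.05
tool_pos: [0.5146, 0.2114, 0.2342]
tool_rot: [1.522, 2.748, -0.0]
contact_force: [-1.0, -0.3, 0.8]
opening: 0.0119
grip_force: 0.3
```

Call:
arm_command --plan '[[[0.1,0,0,0,0,0],[0.3,0,0,0,0,0],[0.8,0,0,0,0,0],[1.5,0,0,0,0,0],[2.8,0,0,0,0,0],[4,0,0,0,0,0],[4,0,-4,0,0,0],[4,0,-8,0,0,0],[4,0,-10,0,0,0],[4,0,-10,0,0,0]]]'

```text
t: 5.88
tool_pos: [0.4943, 0.2471, 0.3412]
tool_rot: [1.517, 2.742, 0.014]
contact_force: [1.2, 0.2, 1.1]
opening: 0.0117
grip_force: 0.0
```

Run:
```python
from h import *
o=get_obs();print(o['tool_pos'],o['contact_force'],o['t'])
im,d=snap('scene','s4');t,dt=snap('top','t4')
a=cv2.resize(im[270:330,345:405],(600,600),interpolation=cv2.INTER_CUBIC)[:,:400]
cv2.imwrite('pics/c4.png',cv2.resize(im[268:328,345:410],None,fx=9,fy=9,interpolation=cv2.INTER_CUBIC))
cv2.imwrite('pics/c4t.png',cv2.resize(np.clip(t[215:265,220:280]*1.8,0,255).astype(np.uint8),None,fx=10,fy=10,interpolation=cv2.INTER_CUBIC))
```

```text
[0.49434331 0.24710941 0.34124864] [1.15392357 0.23145455 1.09248394] 5.8833
```

View pics/c4.png

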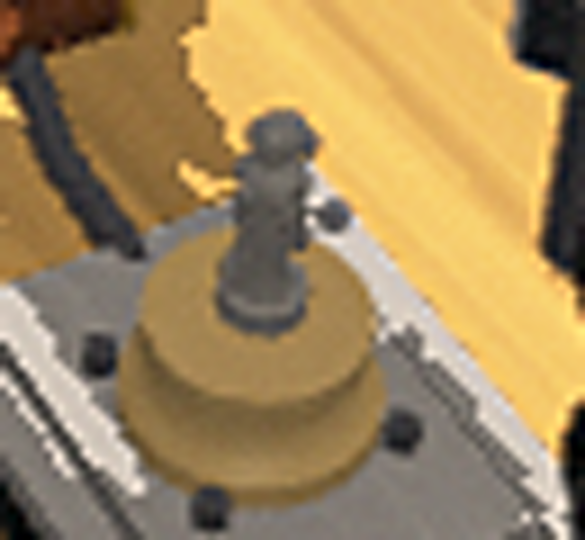

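View pics/c4t.png

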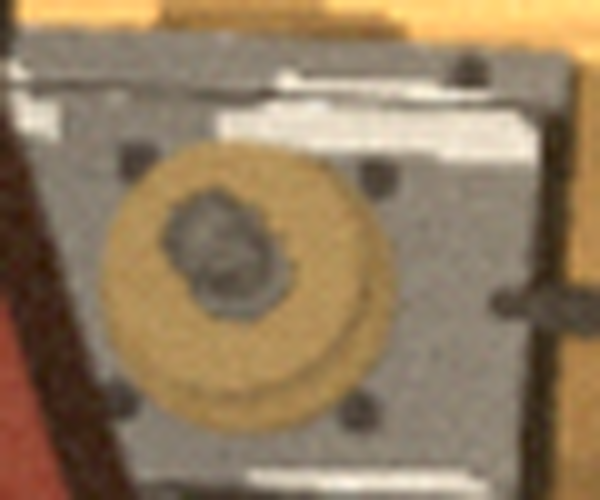

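The scene crop shows the figure upright, foot centre near (261,303) and rim centre near (259,320). The top crop shows foot near (243,272) and disc near (235,270). A subpixel fit will settle the remainder.

```bash
cat >> h.py <<'E'
from scipy.optimize import least_squares
from scipy.ndimage import map_coordinates
def proj(name,X):
    c=calibration(name);T=np.linalg.inv(np.array(c['pose']));p=X@T[:3,:3].T+T[:3,3]
    return c['cx']+c['fx']*p[:,0]/-p[:,2], c['cy']+c['fy']*p[:,1]/p[:,2]
def arc(name,im,c0,z,r,lo,hi,near,half,inner):
    """fit known-radius circle at height z; edges of saturation along radial lines, over +-half deg about near/far side"""
    hsv=cv2.cvtColor(cv2.GaussianBlur(im,(0,0),.6),cv2.COLOR_BGR2HSV).astype(float);S=hsv[...,1]
    cam=np.array(calibration(name)['pose'])[:2,3]; v=cam-c0; a0=np.arctan2(v[1],v[0])+(0 if near else np.pi)
    c=np.array(c0,float)
    for it in range(3):
        E=[]
        for a in a0+np.radians(np.arange(-half,half+1,4)):
            u=np.array([np.cos(a),np.sin(a)]); rr=np.arange(lo,hi,.0002)
            X=np.c_[c+rr[:,None]*u,np.full(len(rr),z)]; pu,pv=proj(name,X)
            g=np.gradient(map_coordinates(S,[pv,pu],order=1))*(1 if inner else -1)
            g=np.convolve(g,np.ones(9)/9,'same'); k=g[5:-5].argmax()+5
            E.append(c+rr[k]*u)
        E=np.array(E)
        s=least_squares(lambda q:np.hypot(*(E-q[:2]).T)-r,c,loss='soft_l1',f_scale=.0005); c=s.x
        f=least_squares(lambda q:np.hypot(*(E-q[:2]).T)-q[2],[*c,r],loss='soft_l1',f_scale=.0005)
    return c,np.median(abs(s.fun)),f.x
E
python3 - <<'E'
from h import *
for n,fn,k in(('scene','scene0',0),('top','top0',0),('scene','s4',1),('top','t4',1)):
    im=cv2.imread(f'pics/{fn}.png')
    p=arc(n,im,np.array([.525,.195]),.059,.025,.018,.031,False,80,False)
    f=arc(n,im,np.array([.5185,.205]) if k==0 else np.array([.5245,.1945]),.059,.010,.006,.015,True,75,True)
    print(fn,'plinth',p[0].round(4),p[1].round(4),p[2].round(4),'foot',f[0].round(4),f[1].round(4),f[2].round(4),'off mm',((f[0]-p[0])*1e3).round(1))
E
```

```text
scene0 plinth [0.5269 0.1965] 0.0004 [0.5269 0.1965 0.0251] foot [0.5182 0.2039] 0.0004 [0.5192 0.205  0.0089] off mm [-8.7  7.5]
top0 plinth [0.5265 0.1988] 0.0004 [0.5249 0.1975 0.0267] foot [0.52   0.2079] 0.0003 [0.5189 0.2071 0.0089] off mm [-6.5  9.1]
s4 plinth [0.5272 0.1962] 0.0004 [0.5268 0.1958 0.0245] foot [0.5239 0.1937] 0.0002 [0.5244 0.1943 0.0093] off mm [-3.3 -2.6]
t4 plinth [0.5266 0.1986] 0.0004 [0.5249 0.1973 0.0268] foot [0.5258 0.1969] 0.0002 [0.5253 0.1966 0.0096] off mm [-0.8 -1.7]
```

Run:
```python
from h import *
for n,fn in(('scene','scene0'),('top','top0'),('scene','s4'),('top','t4')):
    im=cv2.imread(f'pics/{fn}.png')
    b=arc(n,im,np.array([.526,.196]),.029,.029,.024,.034,True,75,False); r=arc(n,im,np.array([.526,.196]),.059,.025,.02,.03,False,80,False)
    print(fn,b[0].round(4),b[1].round(4),b[2].round(4),'mean w rim',((b[0]+r[0])/2).round(4))
```

```text
scene0 [0.5262 0.1959] 0.0004 [0.526  0.1957 0.0292] mean w rim [0.5265 0.1962]
top0 [0.527  0.1977] 0.0004 [0.5269 0.1976 0.0289] mean w rim [0.5268 0.1982]
s4 [0.5263 0.1961] 0.0004 [0.5266 0.1964 0.0287] mean w rim [0.5267 0.1962]
t4 [0.5269 0.1979] 0.0004 [0.5273 0.1982 0.0294] mean w rim [0.5268 0.1983]
```

Call:
arm_command --plan '[[[-3.5,-2.3,0,0,0,0.12],[-6.9,-4.6,0,0,0,0.24],[-6.9,-4.6,1,0,0,0.36],[-6.9,-4.6,2,0,0,0.48],[-6.9,-4.6,2,0,0,0.6],[-6.9,-4.6,2,0,0,0.72],[-6.9,-4.6,2,0,0,0.84],[-6.9,-4.6,2,0,0,0.96],[-6.9,-4.6,2,0,0,1.08],[-6.9,-4.6,2,0,0,1.2],[-6.9,-4.6,2,0,0,1.3],[-6.9,-4.6,2,0,0,1.372]]]'

```text
t: 6.98
tool_pos: [0.4899, 0.1627, 0.3114]
tool_rot: [-2.92, -1.155, 0.007]
contact_force: [-0.4, -0.2, -0.5]
opening: 0.0122
grip_force: 0.0
```

Run:
```python
from h import *
o=get_obs();print(o['q']);rel([.492,.164,.245],np.radians(43.5))
```

```text
[ 1.76436531e-01 -1.31835831e-01  1.95190123e+00  5.91203279e-05
  1.32629743e+00  9.93689656e-01]
shift [0.26 0.07 6.64] turn [-0.003  0.004 -0.006]
```

Call:
arm_command --plan '[[[0.2,0,2,0,0,0],[0.2,0,4,0,0,0],[0.2,0,5.5,0,0,0],[0.2,0,6.3,0,0,0],[0.2,0,6.3,0,0,0],[0.2,0,6.3,0,0,0]]]'

```text
t: 7.48
tool_pos: [0.4918, 0.164, 0.2499]
tool_rot: [-2.918, -1.162, 0.004]
contact_force: [0.8, 0.4, -0.6]
opening: 0.0118
grip_force: 0.0
```

Run:
```python
from h import *
o=get_obs();print(o['t'],o['tool_pos']);rel([.5128,.1840,.2345],np.radians(43.5))
```

```text
7.4833 [0.49183212 0.16395572 0.24990396]
shift [ 2.9  -0.01  1.53] turn [-0.002  0.002 -0.001]
```

Call:
arm_command --plan '[[[0,0,0.8,0,0,0],[0,0,1.5,0,0,0],[0.5,0,1.5,0,0,0],[1.0,0,1.5,0,0,0],[1.5,0,1.5,0,0,0],[1.9,0,1.5,0,0,0],[2.1,0,1.5,0,0,0],[2.1,0,1.5,0,0,0],[2.1,0,1.5,0,0,0]]]'

```text
t: 8.23
tool_pos: [0.5079, 0.1784, 0.2363]
tool_rot: [2.919, 1.162, 0.0]
contact_force: [-0.2, -0.5, 0.3]
opening: 0.0118
grip_force: 0.0
```

Run:
```python
from h import *
o=get_obs();print(o['t'],o['tool_pos']);rel([.5128,.1840,.2345],np.radians(43.5))
```

```text
8.2333 [0.50786423 0.17838751 0.23633349]
shift [ 0.74 -0.07  0.18] turn [ 0.    -0.    -0.001]
```

Call:
arm_command --plan '[[[0,0,0.1,0,0,0],[0.1,0,0.15,0,0,0],[0.2,0,0.15,0,0,0],[0.3,0,0.15,0,0,0],[0.38,0,0.15,0,0,0],[0.46,0,0.15,0,0,0],[0.54,0,0.15,0,0,0],[0.61,0,0.15,0,0,0],[0.67,0,0.15,0,0,0],[0.72,0,0.15,0,0,0],[0.74,0,0.15,0,0,0],[0.74,0,0.15,0,0,0]]]'

```text
t: 9.23
tool_pos: [0.5131, 0.1834, 0.2347]
tool_rot: [-2.919, -1.162, 0.0]
contact_force: [-1.4, -0.1, 0.1]
opening: 0.0121
grip_force: 0.3
```

Call:
arm_command --plan '[[[-0.1,0,0,0,0,0],[-0.3,0,0,0,0,0],[-0.8,0,0,0,0,0],[-1.5,0,0,0,0,0],[-2.8,0,0,0,0,0],[-4,0,0,0,0,0],[-5,0,-3,0,0,0],[-6,0,-6,0,0,0],[-9,0,-8,0,0,0],[-12,0,-8,0,0,0],[-12,0,-8,0,0,0]]]'

```text
t: 10.15
tool_pos: [0.4235, 0.099, 0.3156]
tool_rot: [2.918, 1.159, 0.002]
contact_force: [0.8, -0.4, -0.4]
opening: 0.0119
grip_force: 0.0
```

Run:
```python
from h import *
o=get_obs();print(o['t'],o['tool_pos'])
A=[]
for n in('scene','top'):
    im,d=snap(n,n+'5')
    b=arc(n,im,np.array([.526,.196]),.029,.029,.024,.034,True,75,False); r=arc(n,im,np.array([.526,.196]),.059,.025,.02,.03,False,80,False)
    f=arc(n,im,np.array([.5265,.197]),.059,.010,.006,.015,True,75,True); m=(b[0]+r[0])/2
    print(n,'plinth',m.round(4),'foot',f[0].round(4),f[2].round(4),'off',((f[0]-m)*1e3).round(1))
    u,v=proj(n,np.array([[.526,.197,.07]]));u=int(u[0]);v=int(v[0]); A.append(cv2.resize(im[v-25:v+25,u-25:u+25],(400,400),interpolation=cv2.INTER_CUBIC))
cv2.imwrite('pics/c5.png',np.hstack(A))
# bar fit
```

```text
10.15 [0.42347947 0.09899028 0.31557601]
scene plinth [0.5267 0.1963] foot [0.5257 0.1949] [0.5269 0.1962 0.0086] off [-1.  -1.5]
top plinth [0.5241 0.1969] foot [0.5276 0.2008] [0.525  0.1993 0.0078] off [3.5 3.9]
```

Run:
```python
from h import *
rel([.5165,.0436,.3156],np.radians(86.2)); print(ray('top',357,245,.01))
```

```text
shift [ 2.76 10.39 -0.07] turn [ 0.001 -0.001 -0.748]
[ 0.52121458 -0.02619307  0.01      ]
```

Call:
arm_command --plan '[[[1,3.5,0,0,0,-0.12],[2,7,0,0,0,-0.24],[2.8,10.4,0,0,0,-0.36],[2.8,10.4,0,0,0,-0.48],[2.8,10.4,0,0,0,-0.6],[2.8,10.4,0,0,0,-0.7],[2.8,10.4,0,0,0,-0.748],[2.8,10.4,0,0,0,-0.748]]]'

```text
t: 10.92
tool_pos: [0.5182, 0.0449, 0.3137]
tool_rot: [-2.29, -2.148, 0.001]
contact_force: [-0.4, 0.0, -1.1]
opening: 0.0117
grip_force: 0.0
```

Run:
```python
from h import *
o=get_obs();print(o['t'],o['tool_pos']); rel([.5165,.0436,.207],np.radians(86.2))
A=[]
for n in('scene','top'):
    im,d=snap(n,n+'6')
    b=arc(n,im,np.array([.526,.196]),.029,.029,.024,.034,True,75,False); r=arc(n,im,np.array([.526,.196]),.059,.025,.02,.03,False,80,False)
    f=arc(n,im,np.array([.5265,.197]),.059,.010,.006,.015,True,75,True); m=(b[0]+r[0])/2
    print(n,'plinth',m.round(4),'foot',f[0].round(4),f[2].round(4),'off',((f[0]-m)*1e3).round(1))
    u,v=proj(n,np.array([[.526,.197,.07]]));u=int(u[0]);v=int(v[0]); A.append(cv2.resize(im[v-25:v+25,u-25:u+25],(400,400),interpolation=cv2.INTER_CUBIC))
cv2.imwrite('pics/c6.png',np.hstack(A))
```

```text
10.9167 [0.51823292 0.0448656  0.31369559]
shift [-0.14 -0.15 10.67] turn [-0.002 -0.     0.002]
scene plinth [0.5267 0.1963] foot [0.5257 0.1949] [0.5268 0.1962 0.0087] off [-1.  -1.3]
top plinth [0.5269 0.1983] foot [0.5274 0.1984] [0.5267 0.1979 0.0093] off [0.5 0.2]
```

View pics/c6.png

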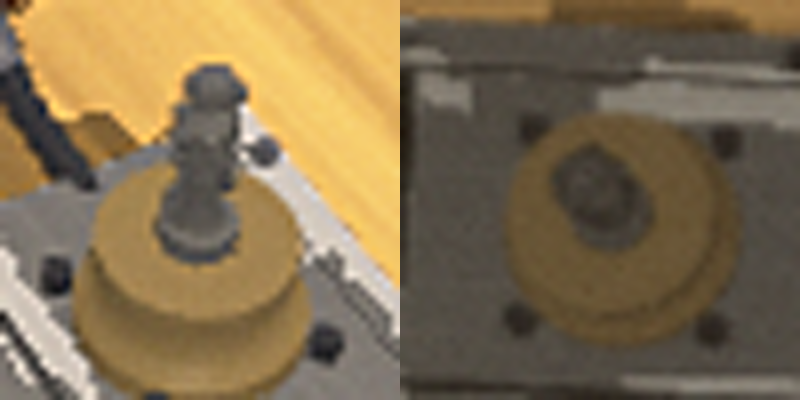

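Both views show the figure upright and central on the plinth: scene foot near (198,235), top foot near (610,218). The offset is about 1 mm or less. Now lowering in front of the T-bar.

Call:
arm_command --plan '[[[-0.1,-0.1,3,0,0,0],[-0.1,-0.1,6,0,0,0],[-0.1,-0.1,8.5,0,0,0],[-0.1,-0.1,10,0,0,0],[-0.1,-0.1,10.6,0,0,0],[-0.1,-0.1,10.6,0,0,0],[0.4,-0.1,10.6,0,0,0],[0.8,-0.1,10.6,0,0,0],[1.2,-0.1,10.6,0,0,0],[1.5,-0.1,10.6,0,0,0],[1.5,-0.1,10.6,0,0,0]]]'

```text
t: 11.93
tool_pos: [0.5181, 0.0603, 0.2097]
tool_rot: [2.291, 2.148, 0.002]
contact_force: [-0.6, -0.6, -1.2]
opening: 0.0119
grip_force: 0.0
```

Run:
```python
from h import *
o=get_obs();print(o['t'],o['tool_pos'],o['contact_force']); rel([.5182,.0685,.207],np.radians(86.2)); rel([.5288,.2282,.207],np.radians(86.2))
```

```text
11.9333 [0.51812187 0.06030507 0.20971164] [-0.60227917 -0.57877369 -1.16791017]
shift [ 0.82 -0.05  0.27] turn [ 0.002 -0.     0.002]
shift [ 1.682e+01 -1.000e-02  2.800e-01] turn [ 0.002 -0.     0.002]
```

Call:
arm_command --plan '[[[0.1,0,0.1,0,0,0],[0.2,0,0.2,0,0,0],[0.3,0,0.2,0,0,0],[0.4,0,0.2,0,0,0],[0.5,0,0.2,0,0,0],[0.6,0,0.2,0,0,0],[0.7,0,0.2,0,0,0],[0.8,0,0.2,0,0,0],[0.9,0,0.2,0,0,0],[1.0,0,0.2,0,0,0],[1.1,0,0.2,0,0,0],[1.2,0,0.2,0,0,0]]]'

```text
t: 12.93
tool_pos: [0.5185, 0.0714, 0.2067]
tool_rot: [2.292, 2.148, -0.001]
contact_force: [0.1, -3.7, 0.3]
opening: 0.0119
grip_force: 1.6
```

Call:
arm_command --plan '[[[0.13,0,0,0,0,0],[0.29,0,0,0,0,0],[0.48,0,0,0,0,0],[0.7,0,0,0,0,0],[0.95,0,0,0,0,0],[1.23,0,0,0,0,0],[1.53,0,0,0,0,0],[1.83,0,0,0,0,0],[2.13,0,0,0,0,0],[2.43,0,0,0,0,0],[2.73,0,0,0,0,0],[3.03,0,0,0,0,0]]]'

```text
t: 13.93
tool_pos: [0.5206, 0.1021, 0.2068]
tool_rot: [2.292, 2.148, 0.001]
contact_force: [1.7, -3.1, -0.8]
opening: 0.0122
grip_force: 1.7
```

Call:
arm_command --plan '[[[0.3,0,0,0,0,0],[0.6,0,0,0,0,0],[0.9,0,0,0,0,0],[1.2,0,0,0,0,0],[1.5,0,0,0,0,0],[1.8,0,0,0,0,0],[2.1,0,0,0,0,0],[2.4,0,0,0,0,0],[2.7,0,0,0,0,0],[3.0,0,0,0,0,0],[3.3,0,0,0,0,0],[3.6,0,0,0,0,0]]]'

```text
t: 14.93
tool_pos: [0.5229, 0.138, 0.2069]
tool_rot: [2.292, 2.148, 0.0]
contact_force: [2.8, -3.1, 1.3]
opening: 0.0122
grip_force: 1.7
```

Call:
arm_command --plan '[[[0.3,0,0,0,0,0],[0.6,0,0,0,0,0],[0.9,0,0,0,0,0],[1.2,0,0,0,0,0],[1.5,0,0,0,0,0],[1.8,0,0,0,0,0],[2.1,0,0,0,0,0],[2.4,0,0,0,0,0],[2.7,0,0,0,0,0],[3.0,0,0,0,0,0],[3.3,0,0,0,0,0],[3.6,0,0,0,0,0]]]'

```text
t: 15.93
tool_pos: [0.5252, 0.1739, 0.2067]
tool_rot: [-2.293, -2.148, 0.0]
contact_force: [1.3, -3.2, 2.1]
opening: 0.0116
grip_force: 1.7
```

Call:
arm_command --plan '[[[0.3,0,0,0,0,0],[0.6,0,0,0,0,0],[0.9,0,0,0,0,0],[1.2,0,0,0,0,0],[1.5,0,0,0,0,0],[1.8,0,0,0,0,0],[2.1,0,0,0,0,0],[2.4,0,0,0,0,0],[2.7,0,0,0,0,0],[3.0,0,0,0,0,0],[3.28,0,0,0,0,0],[3.54,0,0,0,0,0]]]'

```text
t: 16.93
tool_pos: [0.5274, 0.2093, 0.2067]
tool_rot: [-2.292, -2.148, 0.0]
contact_force: [2.2, -4.2, 0.8]
opening: 0.012
grip_force: 1.7
```

Call:
arm_command --plan '[[[0.22,0,0,0,0,0],[0.4,0,0,0,0,0],[0.55,0,0,0,0,0],[0.68,0,0,0,0,0],[0.79,0,0,0,0,0],[0.89,0,0,0,0,0],[0.98,0,0,0,0,0],[1.06,0,0,0,0,0],[1.14,0,0,0,0,0],[1.2,0,0,0,0,0],[1.26,0,0,0,0,0],[1.32,0,0,0,0,0]]]'

```text
t: 17.93
tool_pos: [0.5283, 0.2222, 0.2067]
tool_rot: [-2.292, -2.148, 0.0]
contact_force: [2.4, -3.7, 1.3]
opening: 0.0121
grip_force: 1.5
```

Call:
arm_command --plan '[[[0.05,0,0,0,0,0],[0.1,0,0,0,0,0],[0.15,0,0,0,0,0],[0.2,0,0,0,0,0],[0.25,0,0,0,0,0],[0.3,0,0,0,0,0],[0.35,0,0,0,0,0],[0.4,0,0,0,0,0]]]'

```text
t: 18.6
tool_pos: [0.5286, 0.2262, 0.2067]
tool_rot: [2.292, 2.148, 0.0]
contact_force: [3.0, -4.3, 0.2]
opening: 0.012
grip_force: 1.5
```

Call:
arm_command --plan '[[[0.05,0,0,0,0,0],[0.1,0,0,0,0,0],[0.15,0,0,0,0,0],[0.2,0,0,0,0,0]]]'

```text
t: 18.93
tool_pos: [0.5287, 0.2282, 0.2067]
tool_rot: [-2.292, -2.148, 0.0]
contact_force: [2.6, -3.4, 0.1]
opening: 0.0122
grip_force: 1.5
```

Call:
arm_command --plan '[[[0.05,0,0,0,0,0],[0.1,0,0,0,0,0],[0.14,0,0,0,0,0],[0.18,0,0,0,0,0]]]'

```text
t: 19.27
tool_pos: [0.5288, 0.2292, 0.2067]
tool_rot: [2.291, 2.147, -0.004]
contact_force: [1.4, -9.4, 2.6]
opening: 0.0118
grip_force: 4.6
```

Call:
arm_command --plan '[[[0.04,0,0,0,0,0],[0.08,0,0,0,0,0],[0.12,0,0,0,0,0]]]'

```text
t: 19.52
tool_pos: [0.529, 0.2296, 0.2067]
tool_rot: [2.289, 2.147, -0.007]
contact_force: [0.8, -13.5, 3.6]
opening: 0.0121
grip_force: 6.7
```

The force climbs from 3.5 N to 13.5 N while the bed stands still, so it is against the rear stop. Backing off.

Call:
arm_command --plan '[[[-0.1,0,0,0,0,0],[-0.25,0,0,0,0,0],[-0.6,0,0,0,0,0],[-1.5,0,0,0,0,0],[-3,0,0,0,0,0],[-5,0,0,0,0,0],[-6,0,-3,0,0,0],[-8,0,-7,0,0,0],[-11,0,-11,0,0,0],[-14,0,-14,0,0,0],[-16,0,-16,0,0,0],[-16,0,-16,0,0,0]]]'

```text
t: 20.52
tool_pos: [0.5195, 0.0683, 0.3742]
tool_rot: [2.29, 2.138, 0.012]
contact_force: [0.9, 0.3, 0.9]
opening: 0.012
grip_force: 0.0
```

Run:
```python
from h import *
o=get_obs();print(o['t'],o['tool_pos'],o['contact_force'])
d0=np.array([.066,.998])*.16
im,d=snap('scene','s7');P=pts('scene',d);t,dt=snap('top','t7');Q=pts('top',dt)
# bar in top
m=(dt>0)&(Q[...,2]>.035)&(Q[...,2]<.065)&(abs(Q[...,0]-.53)<.045)&(abs(Q[...,1]-.25)<.02);q=Q[m];print('bar',len(q),q.mean(0).round(4),'moved',(q.mean(0)[:2]-[.5173,.0894]).round(4))
c=np.array([.5267,.1963])+d0
m=(d>0)&(np.hypot(P[...,0]-c[0],P[...,1]-c[1])<.02)&(P[...,2]>.07)&(P[...,2]<.13);q=P[m];print('fig',len(q),q.mean(0).round(4) if len(q) else '',q.max(0) if len(q) else '')
b=arc('scene',im,c,.029,.029,.024,.034,True,75,False); f=arc('scene',im,c,.059,.010,.006,.015,True,75,True)
print(c,b,f)
u,v=proj('scene',np.array([[*c,.07]]));u=int(u[0]);v=int(v[0]);print(u,v)
cv2.imwrite('pics/c7.png',cv2.resize(im[v-50:v+50,u-50:u+50],(600,600),interpolation=cv2.INTER_CUBIC))
```

```text
20.5167 [0.51951852 0.06829173 0.37419153] [0.92757991 0.25072819 0.92544179]
bar 285 [0.5301 0.2479 0.0503] moved [0.0128 0.1585]
fig 149 [0.5434 0.3578 0.0923] [0.54845441 0.36603288 0.11300401]
[0.53726 0.35598] (array([0.53905572, 0.35583965]), np.float64(0.00020324095462373806), array([0.53929178, 0.35602487, 0.02876951])) (array([0.53803472, 0.35477985]), np.float64(0.00024390334054287446), array([0.53897494, 0.35553956, 0.00902999]))
424 361
```

Run:
```python
from h import *
# bystander check: before/after change outside arm/bed
for n,a,b in(('top','top0','t7'),('scene','scene0','s7')):
    A=cv2.imread(f'pics/{a}.png').astype(int);B=cv2.imread(f'pics/{b}.png').astype(int)
    da=np.load(f'pics/{a}.npy');db=np.load(f'pics/{b}.npy')
    Pa=pts(n,da);Pb=pts(n,db)
    ch=((abs(Pa[...,2]-Pb[...,2])>.008)&(Pa[...,2]<.15)&(Pb[...,2]<.15)&(da>0)&(db>0)).astype(np.uint8)
    k,l,s,c=cv2.connectedComponentsWithStats(ch)
    print(n,[(tuple(s[i]),c[i].round().tolist()) for i in range(1,k) if s[i][4]>25])
```

```text
top [((np.int32(87), np.int32(49), np.int32(8), np.int32(12), np.int32(28)), [91.0, 54.0]), ((np.int32(71), np.int32(79), np.int32(21), np.int32(20), np.int32(61)), [82.0, 88.0]), ((np.int32(62), np.int32(82), np.int32(7), np.int32(14), np.int32(26)), [65.0, 89.0]), ((np.int32(28), np.int32(90), np.int32(13), np.int32(8), np.int32(29)), [34.0, 93.0]), ((np.int32(69), np.int32(90), np.int32(16), np.int32(13), np.int32(54)), [77.0, 97.0]), ((np.int32(17), np.int32(96), np.int32(11), np.int32(14), np.int32(39)), [23.0, 102.0]), ((np.int32(1), np.int32(106), np.int32(13), np.int32(12), np.int32(36)), [6.0, 110.0]), ((np.int32(69), np.int32(113), np.int32(21), np.int32(16), np.int32(87)), [77.0, 120.0]), ((np.int32(50), np.int32(117), np.int32(16), np.int32(21), np.int32(75)), [59.0, 126.0]), ((np.int32(0), np.int32(120), np.int32(20), np.int32(7), np.int32(44)), [9.0, 124.0]), ((np.int32(41), np.int32(134), np.int32(21), np.int32(16), np.int32(45)), [51.0, 140.0]), ((np.int32(67), np.int32(134), np.int32(22), np.int32(18), np.int32(84)), [77.0, 142.0]), ((np.int32(0), np.int32(139), np.i
[... 2241 characters left out ...]
.int32(13), np.int32(13), np.int32(31)), [54.0, 369.0]), ((np.int32(22), np.int32(368), np.int32(16), np.int32(11), np.int32(43)), [28.0, 373.0]), ((np.int32(62), np.int32(368), np.int32(10), np.int32(12), np.int32(31)), [67.0, 373.0]), ((np.int32(53), np.int32(391), np.int32(14), np.int32(11), np.int32(44)), [61.0, 396.0]), ((np.int32(11), np.int32(420), np.int32(11), np.int32(7), np.int32(26)), [17.0, 422.0]), ((np.int32(61), np.int32(445), np.int32(12), np.int32(15), np.int32(40)), [67.0, 452.0])]
scene [((np.int32(625), np.int32(115), np.int32(15), np.int32(13), np.int32(34)), [633.0, 120.0]), ((np.int32(331), np.int32(264), np.int32(117), np.int32(150), np.int32(4737)), [395.0, 344.0])]
```

```bash
python3 -c "
from station import *
print(finish_job())"
```

```text
the job is handed in; nothing more can be done
None
```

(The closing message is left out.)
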